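# Clamp-check a printed bushing, then hold it up in the tongs

## Task

Check the printed bushing in its nest: swing the toggle clamp arm over centre so that its pad presses down on the bushing, then swing the arm back over centre so that it stays fully open. Then grip the spring tongs by their blades, close their jaws on the bushing, lift it upright out of the nest and finish while holding it still in the tongs, about a hand's breadth above the nest, with the clamp still open. The gripper must never touch the bushing itself, and the spool, jar, scraper and cat figure are to be left where they are.

Things in the scene. Friction and masses are not known exactly. Their poses are not given: they have to be found in the camera images.
- jig: Fixed check jig: aluminium plate 8 mm thick; grey square nest block 60 x 60 mm, top 14 mm above the table, round recess 40 mm across, 6 mm deep. Origin: under the nest centre, on the table. x points from the nest to the clamp post (36 x 36 mm, 82 mm high, centred at x = 75 mm), z up; the plate spans x -45 to 125, y -50 to 50 mm.
- nest (a point): Centre of the nest recess's floor, 8 mm above the table; axes as the jig's.
- clamp (a joint): Toggle clamp arm's angle, rad: 0 = arm level, pad pressing on the bushing (about 2 N by its weight); grows as the arm swings up and over to the jig's +x side (turning about the jig's +y), stop at 2.1; with nothing under the pad it sinks to -0.08. The heavy arm (0.3 kg, no spring) balances at about 1.4 rad and falls from there either way, damped, so it stays by itself at either end.
- clamp_hinge (a point): Centre of the clamp's hinge, at x = 75 mm, z = 72 mm in the jig's frame; hinge axis = jig's y.
- clamp_grip (a point): Grip point on the clamp's handle: round black bar 16 mm thick, level, parallel to the jig's y, from y = 7 to 53 mm beside the arm; this point on its axis at y = 34. With the arm at 0 it is at x -107, y 34, z +10 mm from the hinge and turns about it with the arm (pinched across, the bar can turn between the pads). The arm is a steel bar 14 mm wide at y = 0.
- clamp_pad (a point): Centre of the pressing face of the clamp's round black rubber pad, 16 mm across, under the arm, 75 mm from the hinge; with the arm at 0 it is over the nest centre.
- bushing: Loose black printed bushing, about 30 g: round flange 34 mm across and 6 mm thick at the foot, above it a plain round stem 22 mm in diameter up to 56 mm. Stands loose in the nest recess. Origin: centre of its underside; z up along the stem.
- tongs: Steel spring tongs, 90 g, lying on edge on the table, blades 24 mm high, closing level. Origin: on the table, midway between the blades at the grip; x points to the jaws, y to the left blade. Pivot at x = -95 mm, tail to -118, tips to 121; rubber grip panels x -25 to 27. At rest 56 mm wide outside at the origin, 68 at the tips. Lift them level, gripped at the origin.
- tongs_jaw (a point): Point midway between the jaws, at x = 100, z = 12 mm in the tongs' frame: where to have the stem. Jaw faces flat, x 75 to 121 mm, 24 mm high, 55 mm apart at rest; squeezed to 40 mm outside at the grip they are parallel and 22 mm apart. The spring needs about 4 N at the grip to start closing, 8 N at 40 mm; both blades move alike.
- tong_left: Left (+y) blade of the tongs; origin at the tongs' pivot.
- tong_right: Right (-y) blade of the tongs; origin at the tongs' pivot.
- spool: Bystander: filament spool lying flat, 140 mm across, 62 mm high; origin under its centre.
- jar: Bystander: small jar, 60 mm across, 75 mm high; origin under its centre.
- scraper: Bystander: scraper with a blue handle, 200 mm long, lying along its x; origin under its middle.
- cat: Bystander: small grey printed cat figure, 85 mm high, foot 30 x 50 mm; origin under its centre.
Not all that is in view belongs to the job. Leave any orange look-alike of the tongs alone. There is more than one size of the jig; the job needs the smaller.

How it is judged:
By the outcome, as a careful person would: the job done as asked, in the order asked, and still so for the second after the job is handed in, while the arm keeps its last pose, push and grip.
It also fails if it takes over 72 s, if anything falls off the work surface, if the arm or the gripper's body presses on something with over 40 N, if the wrist force passes 120 N, or if a joint passes its speed limit or range.

## Robot

A 7-joint arm with a two-finger parallel gripper is mounted at the origin on the work surface. World frame = base frame: x ahead of the robot, y to its left, z up, the work surface at z = 0. Lengths are in m, angles in rad, forces in N, time in s.
With the tool pointing down it reaches from about 0.425 to 0.95 m from the base axis. Payload 4.7 kg.
Tool frame: the origin (TCP) lies on the centre line of the jaws, within the pads' length; the fingertips stand 19 mm ahead of it and the grasp point (between the pads) is the TCP; z points along the fingers, y is the line along which they close (so a half turn about z gives the same grasp; the last joint's range is limited). The gripper opens to 85 mm and grips with 20 to 120 N. Pads are 22 mm wide; open, the fingers measure 114 mm over their backs; the gripper's body (76 mm by 85 mm) begins 54 mm behind the grasp point. The pads swing forward as they close: fully open they stand 13 mm farther back than shut.
Start: joints at [1.16, 0.469, -0.049, 1.532, 0.024, 1.141, -0.082], TCP at [0.252, -0.626, 0.25] pointing down, gripper open.
Joint ranges: [-2.59, 2.59], [-0.33, 1.99], [-1.39, 1.29], [0.1, 2.45], [-1.04, 4.18], [0.21, 1.99], [-2.66, 2.66]. Speed limits (rad/s): [2.57, 2.57, 3.14, 3.14, 3.14, 3.14, 3.14].

## Interface

Orientations are given as [roll, pitch, yaw] about the fixed x, y, z axes, in that order (R = Rz(yaw) Ry(pitch) Rx(roll)).
In Python, from rig import arm, camera gives the robot as it stands. The module is installed in compiled form; this text tells all that it offers. Calls block until the motion is done:
- arm.move_pose(position, orientation): joint-space move of the TCP to a pose.
- arm.servo_line(position, orientation=None, vel=0.15): straight line of the TCP; orientation=None keeps the orientation; vel is the mean speed in m/s.
- arm.set_joints(angles): joint-space move.
- arm.gripper_to(opening): opening from 0.0 (shut) to 1.0 (fully open); the grip force is fixed at half the most; returns when the fingers have stopped.
- arm.wait(seconds).
- arm.solve_ik(position, orientation): joint angles nearest the present ones, or None.
- arm.state(): the state.
- camera(name): name is "scene" or "top" or "wrist"; returns a dict with "img" (384x512x3 uint8, blue, green, red), "intrinsics" (3x3 intrinsics, pixels), "R" (3x3) and "t" (3): a world point X has camera coordinates R X + t; the wrist camera has in their place "T_tool_cam" (4x4, takes a point from camera to tool coordinates, whose origin is the TCP and whose axes are the flange's). Camera axes: x right, y down, z forward; pixel columns grow to the right and rows downward; lengths in m; the calibration is good to about 2 mm. A picture is of the moment at which its call begins: read the wrist's pose just before it. There is no depth.
A pose or a line that the arm cannot do raises arm.Unreachable and nothing moves.
- arm.job_done(): hands the job in; it is judged then, once.
The state is a dict: "t": time; "joint_pos": joint angles; "dq": joint speeds; "joint_torque": joint torques, N m; "eef_pos": TCP position; "orientation": TCP orientation; "force": force on the tool from outside, world axes, zero at the start; "moment": the same for the moment, N m; "width": opening from 0.0 (shut) to 1.0 (fully open); "grip_force": force on a finger pad.
Only numpy, scipy, OpenCV 4.12 (cv2) and the standard library are available. Lean on these libraries where they do the work, as an engineer would, in place of code of your own. Each camera call takes 0.05 s, during which the arm holds its last target. There are 200 camera calls.

## Working session

There is one attempt and no reset: what is moved stays moved. The work goes in short steps, each a Python script; the robot and the scene stay as the last script left them, time stands still between calls to the robot, and variables do not carry over. Pictures are saved under pics/ and viewed, at most 12 in all, crops included, and the job is handed in when it is done.

```bash
mkdir -p pics
cat > h.py <<'E'
import numpy as np, cv2
from rig import arm, camera
def ray(c,u,v):
    d=c["R"].T@np.linalg.inv(c["intrinsics"])@np.array([u,v,1.]); o=-c["R"].T@c["t"]; return o,d
def onz(c,u,v,z):
    o,d=ray(c,u,v); return o+d*(z-o[2])/d[2]
def proj(c,X):
    p=c["intrinsics"]@(c["R"]@np.array(X,float)+c["t"]); return p[:2]/p[2]
E
python3 - <<'E'
from h import *
import pickle
for n in("scene","top"):
    c=camera(n); pickle.dump(c,open(n+".pkl","wb"))
    cv2.imwrite(f"pics/{n}0.png",cv2.resize(c["img"],(796,597),interpolation=cv2.INTER_CUBIC))
    print(n,-c["R"].T@c["t"],c["intrinsics"][0,0])
print(arm.state())
E
```

```text
scene [0.90330998 0.79230552 0.9166283 ] 417.1028650292693
top [ 0.21644526 -0.02283937  1.33913857] 412.7324570767805
{'t': 0.1, 'joint_pos': array([ 1.1601152 ,  0.46937628, -0.04856103,  1.53354565,  0.02413996,
        1.14099017, -0.08228586]), 'dq': array([ 0.00116833, -0.00184682,  0.00056063, -0.00406685,  0.00031159,
        0.00179774, -0.00027189]), 'joint_torque': array([-4.33922423e-04, -5.11517286e+01, -4.77404846e-02, -2.38391304e+01,
        1.06718985e-02,  4.37395953e-03,  1.21709226e-05]), 'eef_pos': array([ 0.25129747, -0.62596793,  0.24936798]), 'orientation': array([-3.13986314e+00,  1.10285132e-04,  3.81810163e-01]), 'force': array([ 1.76185412, -0.06250827, -0.28869643]), 'moment': array([ 0.00515717, -0.05456474, -0.02491548]), 'grip_force': 0.0, 'width': 0.997785746206986}
```

View pics/scene0.png

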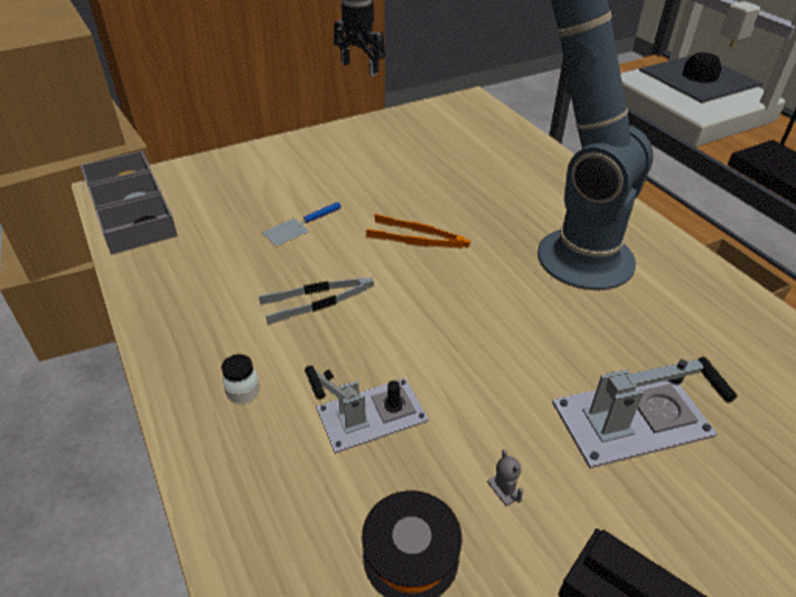

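View pics/top0.png

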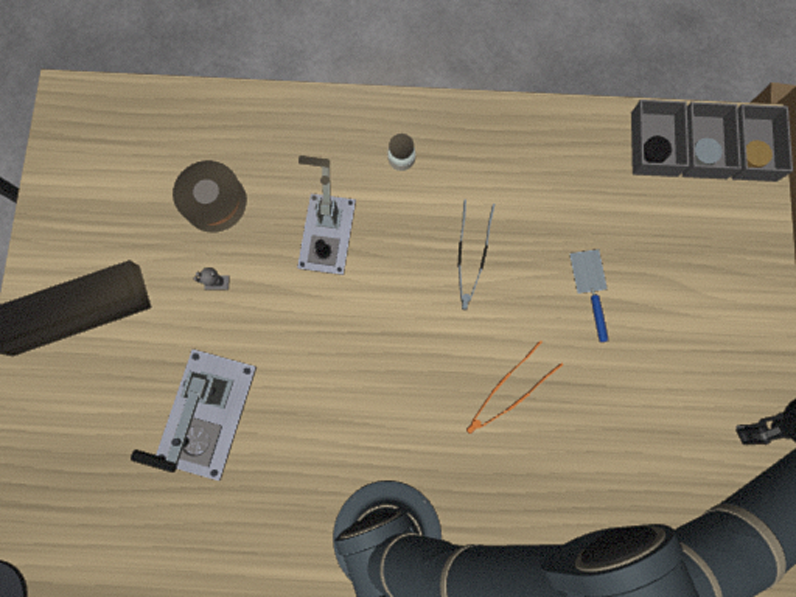

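The scene picture shows the small jig, with its clamp open (arm toward +x) and the bushing in the nest at about (393,398). The steel tongs are at (320,297) with their jaws to the left. In the top picture the small jig is at (328,235) and the tongs run from pivot (465,303) to tips (478,203), roughly along world +x. The large jig and the orange tongs are decoys.

Run:
```python
from h import *
import pickle
c=pickle.load(open("top.pkl","rb")); im=c["img"].astype(int)
s=512/796
m=((im[...,0]-im[...,2])>0)&(im[...,0]>120); m=m.astype(np.uint8)
roi=np.zeros_like(m); roi[int(180*s):int(285*s),int(285*s):int(365*s)]=1
mm=cv2.morphologyEx(m*roi,cv2.MORPH_CLOSE,np.ones((3,3)))
cs=max(cv2.findContours(mm,0,2)[0],key=cv2.contourArea)
P=np.array([onz(c,u,v,.008)[:2] for u,v in cs[:,0]],np.float32)
r=cv2.minAreaRect(P); print("plate",r,cv2.boxPoints(r).round(4).tolist())
# tongs: non-wood pixels
hsv=cv2.cvtColor(c["img"],cv2.COLOR_BGR2HSV)
t=(hsv[...,1]<60).astype(np.uint8)|(hsv[...,2]<70)
roi[:]=0; roi[int(190*s):int(320*s),int(445*s):int(505*s)]=1
t=t*roi; 
dark=(hsv[...,2]<70)&(t>0)
n,l,st,ce=cv2.connectedComponentsWithStats(dark.astype(np.uint8))
for k in range(1,n):
    if st[k,4]>5: print("panel",st[k],onz(c,*ce[k],.024).round(4))
ys,xs=np.nonzero(t)
for v in range(ys.min(),ys.max()+1,4):
    q=xs[ys==v]
    if len(q): print(v,q.min(),q.max(),onz(c,q.min(),v,.024)[:2].round(4),onz(c,q.max(),v,.024)[:2].round(4))
for nm,u,v in[("cat",210,278),("jar",401,165),("spool",205,190),("scr",590,290),("bush",323,248)]: print(nm,onz(c,u*s,v*s,.0 if nm!="bush" else .056).round(3))
```

```text
plate ((0.6141377687454224, 0.16539901494979858), (0.09824217855930328, 0.1683657467365265), 84.82626342773438) [[0.5259000062942505, 0.12409999966621399], [0.6934999823570251, 0.10890000313520432], [0.7024000287055969, 0.20669999718666077], [0.5346999764442444, 0.22190000116825104]]
panel [295 155   2  15  20] [ 0.5835 -0.122   0.024 ]
panel [309 158   4  15  20] [ 0.5738 -0.1726  0.024 ]
128 298 299 [ 0.7008 -0.1267] [ 0.701  -0.1301]
132 298 318 [ 0.6867 -0.1272] [ 0.6902 -0.1941]
136 297 317 [ 0.6725 -0.1243] [ 0.676  -0.1911]
140 297 316 [ 0.6585 -0.1248] [ 0.6618 -0.1881]
144 297 315 [ 0.6446 -0.1252] [ 0.6477 -0.1851]
148 296 314 [ 0.6305 -0.1224] [ 0.6336 -0.1821]
152 296 314 [ 0.6167 -0.1229] [ 0.6198 -0.1825]
156 296 313 [ 0.6029 -0.1233] [ 0.6059 -0.1795]
160 295 312 [ 0.5891 -0.1205] [ 0.592  -0.1766]
164 295 311 [ 0.5754 -0.121 ] [ 0.5782 -0.1736]
168 295 311 [ 0.5618 -0.1214] [ 0.5646 -0.174 ]
172 295 309 [ 0.5483 -0.1219] [ 0.5507 -0.1678]
176 295 308 [ 0.5348 -0.1223] [ 0.537  -0.1649]
180 295 306 [ 0.5214 -0.1228] [ 0.5233 -0.1587]
184 295 305 [ 0.508  -0.1233] [ 0.5097 -0.1559]
188 296 304 [ 0.4949 -0.127 ] [ 0.4962 -0.153 ]
192 296 302 [ 0.4816 -0.1274] [ 0.4826 -0.1469]
196 297 300 [ 0.4686 -0.1311] [ 0.4691 -0.1408]
cat [0.504 0.407 0.   ]
jar [0.782 0.012 0.   ]
spool [0.701 0.44  0.   ]
scr [ 0.519 -0.406  0.   ]
bush [0.567 0.163 0.056]
```

```bash
cat >> h.py <<'E'
J0=np.array([.5743,.1690]); JY=-.0904
def jig(x,y,z):
    c,s=np.cos(JY),np.sin(JY); return np.array([J0[0]+c*x-s*y,J0[1]+s*x+c*y,z])
def hand(th,up=0):
    x=-.107*np.cos(th)+.010*np.sin(th); z=.107*np.sin(th)+.010*np.cos(th); return jig(.075+x,.034,.072+z+up)
def Rm(rpy):
    from scipy.spatial.transform import Rotation as R
    return R.from_euler("xyz",rpy).as_matrix()
def wrist():
    s=arm.state(); c=camera("wrist"); T=np.eye(4); T[:3,:3]=Rm(s["orientation"]); T[:3,3]=s["eef_pos"]
    M=np.linalg.inv(T@c["T_tool_cam"]); c["R"]=M[:3,:3]; c["t"]=M[:3,3]; return c
E
python3 - <<'E'
from h import *
import pickle
for n in("scene","top"):
    c=pickle.load(open(n+".pkl","rb")); f=796/512
    print(n,"handle",proj(c,hand(2.1))*f,"nest",proj(c,jig(0,0,.064))*f,"origin",proj(c,jig(0,0,.014))*f)
p=jig(.05,.02,.40)
for y in(JY+np.pi/2,JY-np.pi/2,JY): print(y,arm.solve_ik(p,[np.pi,0,y]))
arm.move_pose(p,[np.pi,0,JY-np.pi/2]); print(arm.state()["t"],arm.state()["eef_pos"])
c=wrist(); pickle.dump(c,open("w1.pkl","wb")); print(-c["R"].T@c["t"])
print(proj(c,hand(2.1)),proj(c,jig(0,0,.064)),[proj(c,jig(a,b,.008)).round() for a in(-.045,.125) for b in(-.05,.05)])
cv2.imwrite("pics/w1.png",c["img"])
E
```

```text
scene handle [316.46716107 387.05875433] nest [392.7600986  384.39107582] origin [392.69077597 402.85693214]
top handle [308.07587437 160.49374219] nest [319.64820209 243.39115969] origin [322.64847435 249.88729792]
1.4803963267948965 [ 0.24330952  0.49519701 -0.9358875   1.33604153  0.39361115  1.50128789
 -0.74968609]
-1.6611963267948966 [ 0.34681069  0.58792813 -1.17694624  1.33021298  0.53773568  1.5623475
  2.28535164]
-0.0904 [ 0.21000845  0.47515727 -0.87079539  1.33800346  0.35871354  1.48907881
 -2.29427847]
3.2667 [0.62629672 0.18348589 0.39968083]
[0.62125225 0.1185444  0.52287813]
[183.48290677 176.86554374] [292.9978474  139.17081453] [array([319., 103.]), array([316., 166.]), array([210., 103.]), array([212., 167.])]
```

View pics/w1.png

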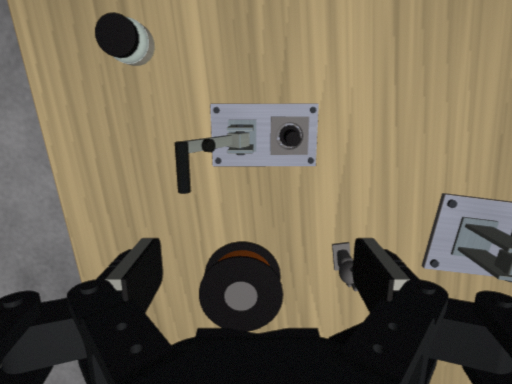

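The wrist view shows the plate corners at (210..318, 103..166), matching the projected jig pose. The bushing is at (290,135) and the handle runs from (183,142) to (183,192).

Run:
```python
from h import *
import pickle
def comp(c,box,thr):
    g=c["img"].max(2); x0,y0,x1,y1=box; m=np.zeros_like(g); m[y0:y1,x0:x1]=(g[y0:y1,x0:x1]<thr)
    n,l,st,ce=cv2.connectedComponentsWithStats(m); k=1+np.argmax(st[1:,4]); return st[k],ce[k]
w=pickle.load(open("w1.pkl","rb")); t=pickle.load(open("top.pkl","rb"))
for nm,c,bx in[("w bush",w,(272,118,308,154)),("w hand",w,(165,135,196,200)),("t bush",t,(190,148,222,174)),("t hand",t,(186,96,216,112))]:
    s,ce=comp(c,bx,60); print(nm,s,ce)
for c in(w,t):
  for p in[(0,0,.008),(0,0,.014),(0,0,.035),(0,0,.064)]: print(proj(c,jig(*p)).round(1),end=' ')
  print()
  for y in(.007,.03,.053): print((proj(c,hand(2.1)+jig(0,y-.034,0)-jig(0,0,0))).round(1),end=' ')
  print()
cv2.imwrite("pics/w1c.png",cv2.resize(np.hstack([w["img"][90:200,165:325],]),None,fx=4,fy=4,interpolation=cv2.INTER_CUBIC))
```

```text
w bush [280 126  22  20 350] [289.98285714 135.91714286]
w hand [175 141  15  52 628] [182.27229299 166.5477707 ]
t bush [203 154  10  12  91] [207.18681319 159.92307692]Traceback (most recent call last):
  File "<stdin>", line 8, in <module>
  File "<stdin>", line 5, in comp
    return _wrapfunc(a, 'argmax', axis=axis, out=out, **kwds)
    return bound(*args, **kwds)
ValueError: attempt to get argmax of an empty sequence
```

Run:
```python
from h import *
import pickle
w=pickle.load(open("w1.pkl","rb")); t=pickle.load(open("top.pkl","rb"))
for c in(w,t):
  for p in[(0,0,.008),(0,0,.014),(0,0,.035),(0,0,.064)]: print(proj(c,jig(*p)).round(1),end=' ')
  print()
  for y in(.007,.03,.053): print((proj(c,hand(2.1)+jig(0,y-.034,0)-jig(0,0,0))).round(1),end=' ')
  print()
for y in(.0,-np.pi/2,np.pi/2):
  for th in(2.1,1.4,.7,0): q=arm.solve_ik(hand(th,.006),[np.pi,0,JY+y]); print(y,th,None if q is None else q.round(2))
cv2.imwrite("pics/w1c.png",cv2.resize(w["img"][90:200,165:325],None,fx=4,fy=4,interpolation=cv2.INTER_CUBIC))
```

```text
[289.2 135.6] [289.6 136. ] [290.9 137.2] [293.  139.2] 
[182.  153.9] [183.3 173.5] [184.5 192.5] 
[207.8 161.2] [207.5 160.7] [206.7 159. ] [205.6 156.6] 
[206.9 104.4] [199.5 103.4] [192.  102.4] 
0.0 2.1 [-0.91  0.9   1.11  1.48 -0.83  1.27 -1.37]
0.0 1.4 [-1.03  0.78  1.11  1.65 -0.74  1.2  -1.41]
0.0 0.7 [-1.14  0.72  1.11  1.83 -0.74  1.08 -1.4 ]
0.0 0 [-1.17  0.8   1.11  1.94 -0.88  0.99 -1.3 ]
-1.5707963267948966 2.1 [ 0.24  0.87 -1.01  1.4   0.74  1.28  2.23]
-1.5707963267948966 1.4 [ 0.29  0.76 -1.06  1.57  0.69  1.23  2.16]
-1.5707963267948966 0.7 [ 0.31  0.71 -1.06  1.75  0.69  1.11  2.07]
-1.5707963267948966 0 [ 0.26  0.73 -0.98  1.86  0.74  0.97  1.99]
1.5707963267948966 2.1 [-0.84  0.81  0.91  1.48 -0.67  1.18  0.09]
1.5707963267948966 1.4 [-0.94  0.68  0.91  1.64 -0.59  1.12  0.04]
1.5707963267948966 0.7 [-1.04  0.62  0.92  1.82 -0.58  0.99  0.03]
1.5707963267948966 0 [-0.28  0.52 -0.21  1.89  0.15  0.75 -0.66]
```

View pics/w1c.png

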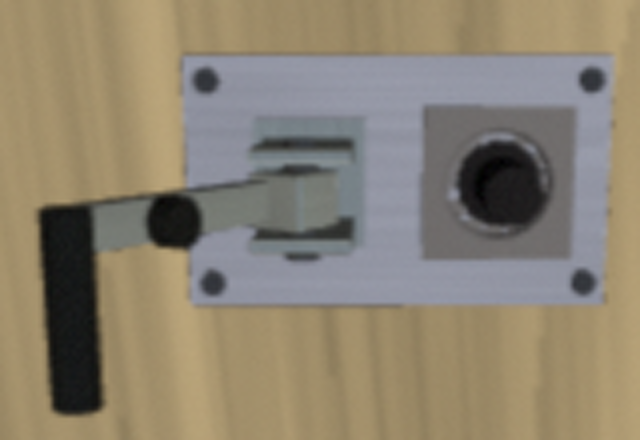

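The stem top is at crop (513,187), i.e. (293.2,136.8), which fits the nest within about 3 mm. The handle matches the projected position, so I'll pinch it and swing.

```bash
cat >> h.py <<'E'
OC=[np.pi,0,JY-np.pi/2]
def swing(a,b,n=10,vel=.1,up=.005):
    for th in np.linspace(a,b,n+1)[1:]: arm.servo_line(hand(th,up),OC,vel)
def rep(m=""):
    s=arm.state(); print(m,round(s["t"],2),s["eef_pos"].round(4),"F",s["force"].round(1),"w",round(s["width"],3),"g",round(s["grip_force"],1))
E
python3 - <<'E'
from h import *
arm.move_pose(hand(2.1,.08),OC)
arm.servo_line(hand(2.1,.005),OC,.15); rep("at")
arm.gripper_to(.1); rep("grip")
swing(2.1,1.8,2); rep("1.8")
c=camera("scene"); cv2.imwrite("pics/s2.png",c["img"][150:330,150:350])
E
```

```text
at 4.72 [0.7149 0.1909 0.1658] F [ 0.1  0.4 -0.1] w 1.003 g 0.0
grip 5.38 [0.7143 0.1905 0.1647] F [-0.7 -0.6  3.1] w 0.164 g 58.5
1.8 5.99 [0.6876 0.1929 0.1807] F [ 3.7 -1.1  7.2] w 0.163 g 59.1
```

View pics/s2.png

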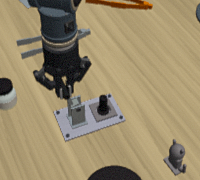

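The small crop shows the gripper at the handle with the arm following (about (75,100)), and the bushing untouched. Continuing the swing.

Run:
```python
from h import *
swing(1.8,.12,8); rep(".12")
for th in(.06,.03,.01):
    arm.servo_line(hand(th,.005),OC,.05); rep(th)
    if abs(arm.state()["force"][2])>15: break
arm.gripper_to(.45); arm.wait(.6); rep("open")
c=camera("scene"); cv2.imwrite("pics/s3.png",cv2.resize(c["img"][190:310,180:300],None,fx=4,fy=4))
```

```text
.12 9.04 [0.5478 0.2056 0.1   ] F [0.  1.  2.1] w 0.16 g 69.7
0.06 9.32 [0.5465 0.2057 0.0934] F [ 2.2  1.3 -0.2] w 0.157 g 70.6
0.03 9.57 [0.5461 0.2058 0.0904] F [1.2 0.  2.6] w 0.161 g 70.9
0.01 9.82 [0.5458 0.2058 0.0884] F [ 0.8 -0.1  3.9] w 0.168 g 71.1
open 10.78 [0.5456 0.2057 0.0881] F [ 0.1 -0.6 -0.7] w 0.452 g 0.0
```

View pics/s3.png

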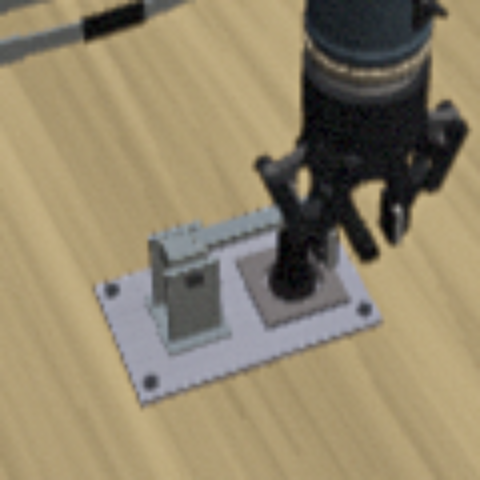

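The clamp arm is level with its pad on the bushing at (290,235), and the fingers are clear of the stem. Re-gripping and opening.

Run:
```python
from h import *
import pickle
arm.wait(.3)
arm.gripper_to(.1); rep("grip")
swing(0.0,2.06,11,.12); rep("2.06")
arm.gripper_to(.6); arm.wait(.3)
arm.servo_line(hand(2.1,.14),OC,.25)
arm.gripper_to(1.0)
arm.move_pose(jig(.04,.02,.40),OC); rep("up")
c=wrist(); pickle.dump(c,open("w4.pkl","wb")); 
cv2.imwrite("pics/w4.png",cv2.resize(c["img"][80:220,150:350],None,fx=4,fy=4,interpolation=cv2.INTER_CUBIC))
print(proj(c,jig(0,0,.064)),proj(c,jig(0,0,.014)),[proj(c,jig(a,b,.008)).round(1) for a in(-.045,.125) for b in(-.05,.05)],proj(c,hand(2.1)))
```

```text
grip 11.47 [0.5453 0.2058 0.0883] F [-2.1 -0.5  2.5] w 0.165 g 58.5
2.06 14.94 [0.7116 0.191  0.1679] F [1.1 0.1 5.9] w 0.16 g 66.8
up 17.43 [0.6167 0.1842 0.3991] F [ 0.9 -0.1 -0.8] w 0.997 g 0.0
[286.52338077 139.53681812] [283.72609778 136.34679239] [array([312.9, 103.6]), array([310.2, 166.7]), array([204. , 103.8]), array([206.7, 166.9])] [175.36765378 177.24010292]
```

View pics/w4.png

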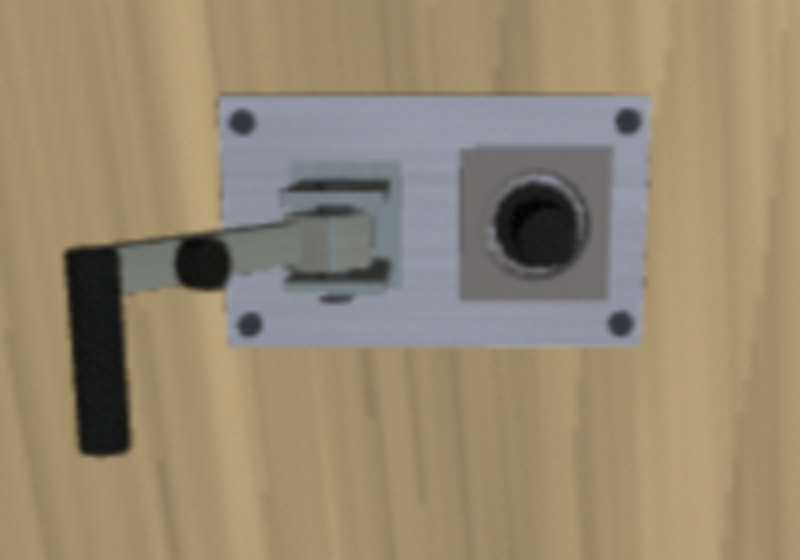

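The clamp is open again (handle at far left, (100,350)), and the bushing stands in the nest with its stem top at (550,235), about 1 mm from the prediction. Next I'll measure the tongs.

Run:
```python
from h import *
import pickle
T0=np.array([.5777,-.1472]); ty=-.112
g=jig(-.1,0,.1)
for y in(0,np.pi):
  for p,a in((np.r_[T0,.3],ty),(np.r_[T0,.02],ty),(g,JY),(jig(-.1,0,.04),JY)):
    q=arm.solve_ik(p,[np.pi,0,a+y]); print(y,None if q is None else q.round(2))
arm.move_pose(np.r_[T0,.35],[np.pi,0,ty]); rep()
c=wrist(); pickle.dump(c,open("w5.pkl","wb"))
R=np.array([[np.cos(ty),-np.sin(ty)],[np.sin(ty),np.cos(ty)]])
print([proj(c,np.r_[T0+R@np.array(p),.024]).round() for p in((0,.026),(0,-.026),(.121,.03),(.121,-.03),(-.118,0))])
cv2.imwrite("pics/w5.png",c["img"])
```

```text
0 [-0.6   0.48  1.12  1.71 -0.45  1.24 -1.06]
0 [-0.44  0.84  0.91  1.93 -0.9   0.84 -0.72]
0 [-1.24  0.66  1.11  2.11 -0.79  0.88 -1.32]
0 [-1.22  0.81  1.1   2.14 -1.02  0.87 -1.13]
3.141592653589793 [ 0.82  0.43 -0.89  1.63  0.35  1.25  1.33]
3.141592653589793 [ 0.64  0.72 -0.64  1.87  0.61  0.75  1.12]
3.141592653589793 [ 0.14  0.5  -0.74  2.04  0.48  0.78  0.59]
3.141592653589793 [ 0.06  0.59 -0.65  2.07  0.57  0.66  0.51]
 20.33 [ 0.5779 -0.1467  0.3496] F [ 0.1  0.2 -0.1] w 1.003 g 0.0
[array([239., 154.]), array([276., 154.]), array([235.,  63.]), array([280.,  63.]), array([257., 232.])]
```

View pics/w5.png

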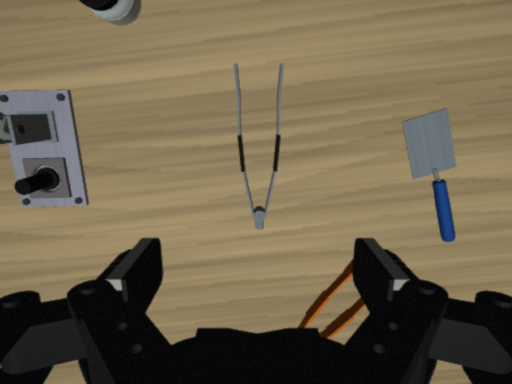

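The tongs are seen with tips at (237,64) and (281,64), grip panels at (240,153) and (277,153), and the tail at (259,228). That is about 2 mm toward -y from my estimate, and the yaw agrees. I'll grip them and lift a little.

```bash
cat >> h.py <<'E'
T0=np.array([.5777,-.1490]); TY=-.107; OT=[np.pi,0,TY+np.pi]; OJ=[np.pi,0,JY+np.pi]
E
python3 - <<'E'
from h import *
import pickle
arm.move_pose(np.r_[T0,.12],OT)
arm.servo_line(np.r_[T0,.021],OT,.15); rep("down")
for w in(.66,.60,.56):
    arm.gripper_to(w); rep(w)
arm.servo_line(np.r_[T0,.125],OT,.12); rep("up")
arm.servo_line(jig(-.11,-.17,.125),OJ,.2)
c=wrist(); pickle.dump(c,open("w6.pkl","wb")); c2=camera("scene")
cv2.imwrite("pics/w6.png",np.hstack([cv2.resize(c["img"],(400,300)),cv2.resize(c2["img"][120:320,130:397],(400,300))]))
E
```

```text
down 23.07 [ 0.5784 -0.1486  0.0217] F [0.8 0.5 0.2] w 0.998 g 0.0
0.66 23.48 [ 0.5786 -0.1491  0.0223] F [-0.6 -0.6  6.9] w 0.661 g 5.2
0.6 23.72 [ 0.579  -0.149   0.0227] F [-1.5  0.3  7.1] w 0.605 g 7.1
0.56 23.93 [ 0.5793 -0.1489  0.023 ] F [ 0.  -0.1 10.1] w 0.56 g 8.1
up 24.95 [ 0.577  -0.1492  0.1241] F [-0.3  0.2 -1.9] w 0.56 g 5.1
```

View pics/w6.png

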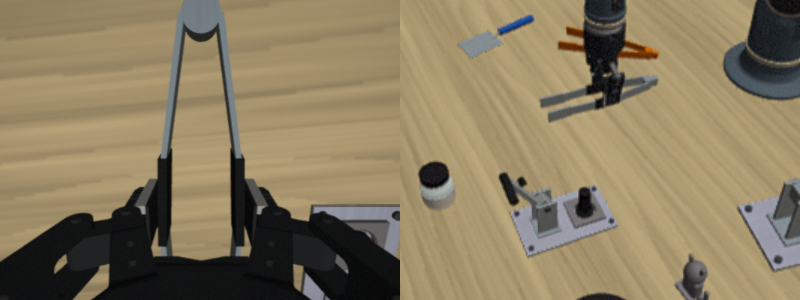

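The tongs are held level and straight between the pads (left: grip panels in the fingers; right: the tongs hang level above the table). Moving over the nest and lowering.

Run:
```python
from h import *
import pickle
arm.servo_line(jig(-.1,0,.125),OJ,.2); rep("over")
arm.servo_line(jig(-.1,0,.095),OJ,.1)
c=camera("scene"); t=camera("top")
f0=arm.state()["force"]
for z in(.085,.075,.06,.049):
    arm.servo_line(jig(-.1,0,z),OJ,.08); 
    if np.linalg.norm(arm.state()["force"]-f0)>6: print("contact");break
rep("low")
c2=camera("scene")
k=lambda c:cv2.resize(c["img"][170:290,190:350],(400,300),interpolation=cv2.INTER_CUBIC)
cv2.imwrite("pics/s7.png",np.vstack([np.hstack([k(c),k(c2)]),np.hstack([cv2.resize(t["img"][100:220,140:300],(400,300)),cv2.resize(c2["img"],(400,300))])]))
```

```text
over 27.22 [0.4746 0.1767 0.1246] F [ 0.6 -0.4 -1.2] w 0.563 g 5.1
low 28.95 [0.4744 0.1778 0.0485] F [ 0.6  0.5 -0.3] w 0.563 g 5.1
```

View pics/s7.png

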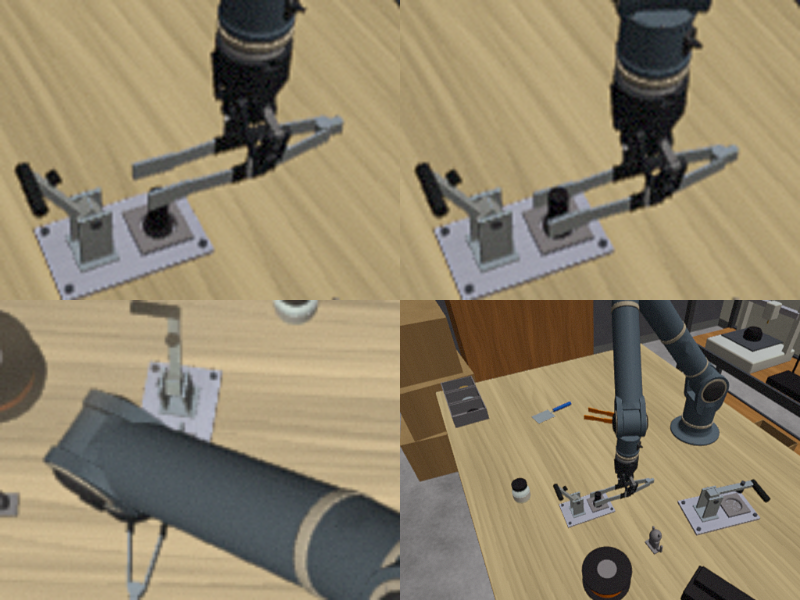

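The lower picture (upper right) shows the stem at (558,195), between the jaw tips at (535,190) and (549,222). I'll check the numbers, then close.

Run:
```python
from h import *
import pickle
c=pickle.load(open("scene.pkl","rb")); f=lambda x,y:((x-400)*.4+190,y*.4+170)
R=np.array([[np.cos(JY),np.sin(JY)],[-np.sin(JY),np.cos(JY)]])
for n,u,v,z in(("near tip top",548,217,.050),("near tip bot",549,235,.026),("far tip top",535,190,.050),("stem top",558,190,.064)): print(n,R@(onz(c,*f(u,v),z)[:2]-J0))
```

```text
near tip top [0.01609571 0.01554631]
near tip bot [0.01706683 0.02053997]
far tip top [ 0.01526216 -0.02345098]
stem top [-0.00300265 -0.00332635]
```

Run:
```python
from h import *
for w in(.50,.47,.44,.42,.40,.38):
    arm.gripper_to(w); rep(w)
    if arm.state()["grip_force"]>30: break
arm.wait(.2)
arm.servo_line(jig(-.1,0,.059),OJ,.04); rep("lift10")
c=camera("scene")
cv2.imwrite("pics/s8.png",cv2.resize(c["img"][170:290,190:350],(640,480),interpolation=cv2.INTER_CUBIC))
```

```text
0.5 29.23 [0.4748 0.1781 0.0492] F [ 0.1 -0.  -0.7] w 0.503 g 6.1
0.47 29.44 [0.4748 0.178  0.0491] F [-1.5 -0.1 -0.7] w 0.476 g 6.8
0.44 29.66 [0.4748 0.1781 0.0491] F [-1.  -0.1 -0.8] w 0.449 g 36.0
lift10 30.26 [0.4749 0.178  0.0593] F [-1.   0.6 -0.5] w 0.451 g 35.9
```

View pics/s8.png

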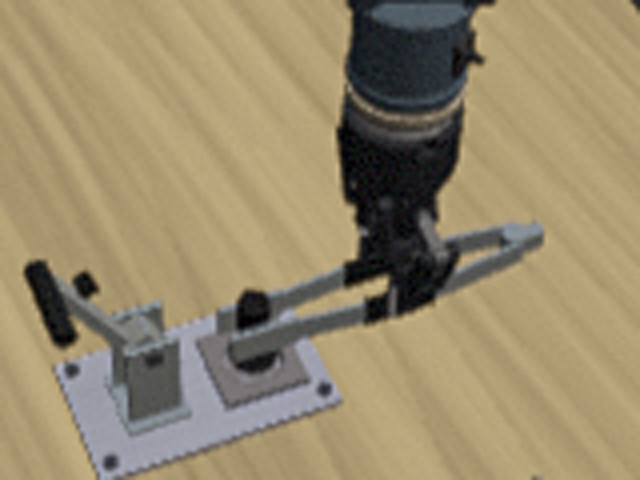

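The bushing stem (252,310) is clamped upright between the jaws, with its flange rising out of the recess. Lifting to about 90 mm.

Run:
```python
from h import *
arm.servo_line(jig(-.1,0,.139),OJ,.08); arm.wait(1.0); rep("lift")
c=camera("scene")
cv2.imwrite("pics/s9.png",cv2.resize(c["img"][150:300,150:350],(640,480),interpolation=cv2.INTER_CUBIC))
```

```text
lift 32.46 [0.4747 0.178  0.139 ] F [ 0.   0.1 -2. ] w 0.454 g 35.9
```

View pics/s9.png

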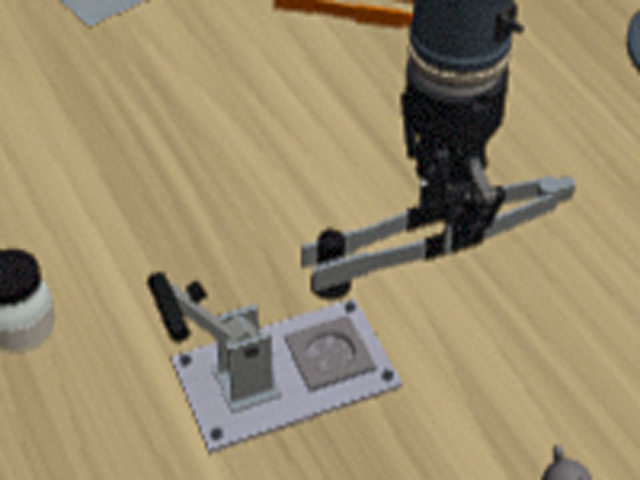

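The bushing hangs upright in the jaws at (330,262), the nest at (330,350) is empty, and the clamp is open.

```bash
python3 -c "
from h import *
print(arm.job_done())"
```

```text
the job is handed in; nothing more can be done
None
```

The job is handed in: I pressed the clamp onto the bushing and swung it back fully open, and the tongs now hold the bushing upright and still about 90 mm above the nest, with roughly half of the 72 s used.

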